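# Function-test the stop button of a training conveyor

## Robot

A 7-joint arm with a two-finger parallel gripper is mounted at the origin on the work surface. World frame = base frame: x ahead of the robot, y to its left, z up, the work surface at z = 0. Lengths are in m, angles in rad, forces in N, time in s.
With the tool pointing down it reaches from about 0.35 to 0.9 m from the base axis. Payload 8.1 kg.
Tool frame: the origin (TCP) lies on the centre line of the jaws, within the pads' length; the fingertips stand arm.tips_ahead ahead of it and the grasp point (between the pads) lies 8 mm behind it (arm.tips_ahead is the distance from the TCP to the fingertips, in m); z points along the fingers, y is the direction in which the jaws open and shut (so a half turn about z gives the same grasp; the last joint's range is limited). The gripper opens to 92 mm and grips with 3 to 60 N. Pads are 19 mm wide; open, the fingers measure 130 mm over their backs; the gripper's body (75 mm by 190 mm) begins 47 mm behind the grasp point.
Start: joints at [1.022, 0.434, 0.025, 1.573, -0.012, 1.134, -0.075], TCP at [0.269, -0.564, 0.21] pointing down, gripper open.
Joint ranges: [-2.62, 2.62], [-0.44, 2.09], [-1.27, 1.32], [0.08, 2.57], [-1.32, 4.46], [0.12, 2], [-2.74, 2.74]. Speed limits (rad/s): [2.22, 2.22, 3.01, 3.01, 3.14, 3.14, 3.14].

## Interface

Orientations are given as a rotation vector (axis times angle).
In Python, from cell import arm gives the robot as it stands. The module is installed in compiled form; this text tells all that it offers.
- The arm moves only by the tool jog_arm, never from a script. Its argument "moves" is a list of rows, each an object with "twist": the turn, a rotation vector about the tool's x, y, z in units of 10 degrees (1.0 is 10 degrees), a list of three; "xyz": the shift along the tool's x, y, z in units of 60 mm (1.0 is 60 mm), a list of three; "grip": the closure, from -1 (fully open) to 1 (shut). A call has 1 to 5 rows; each row is the pose to reach, as a shift and turn from the pose commanded when the call began, along the tool's axes at that moment; what a row does not reach only later rows make up. A row lasts 1/8 s, in which the tool goes at most 62.5 mm and 10.7 degrees, less where a joint would pass 70% of its speed; a pose out of reach is approached as far as the arm can. A call with a gripper value outside its range is refused whole. The fingers move at their own pace and stop on an object; "force" is the grip in N (left out, the last holds). Time passes only in rows, so rows that repeat a pose let the fingers close. It gives the time, the measured TCP pose, the force and the opening at its end, in the units of the state.
- arm.observe(): the state, without advancing time (a new reading comes with each control period).
- arm.get_image(name): name is "scene" or "side" or "wrist"; returns the picture (420x560x3 uint8, blue, green, red); there is no depth.
- arm.camera_params(name): a dict with "mtx" (3x3 intrinsics, pixels), "k1" (the pictures are not rectified: a ray, as slopes to the right and down, at radius r is drawn at 1 + k1 r^2 times it, then the intrinsics apply), "T" (4x4, takes a point from camera to world coordinates); the wrist camera has in their place "T_tool_cam" (4x4, takes a point from camera to tool coordinates, whose origin is the TCP and whose axes are the flange's). Camera axes: x right, y down, z forward; pixel columns grow to the right and rows downward; lengths in m; the calibration is good to about 2 mm. A picture is of the moment at which its call begins: read the wrist's pose just before it. camera_params takes no time and is no camera call.
- arm.sign_off(): hands the job in, once; it reports no verdict.
The state is a dict: "clock": time; "joints": joint angles; "dq": joint speeds; "joint_efforts": joint torques, N m; "position": TCP position; "ee_rot": TCP orientation; "force": force on the tool from outside, world axes, zero at the start; "ft_torque": the same for the moment, N m; "width": opening from 0.0 (shut) to 1.0 (fully open).
Only numpy, scipy, OpenCV 4.12 (cv2) and the standard library are available. Lean on these libraries where they do the work, as an engineer would, in place of code of your own. Each camera call takes 0.05 s, during which the arm holds its last target. There are 200 camera calls.

## Task

Before the lesson, test the conveyor's red mushroom stop button: push it straight in until it latches and stays in by itself, then turn it clockwise (seen from above) by pushing sideways on one of its lugs until it pops out again. Use the fingertips only, never pinching a lug between the fingers. Then let go, so that the button is out and sprung back, and leave the tape roll, meter, screwdriver and blue module where they are.

Things in the scene. Friction and masses are not known exactly. Their poses are not given: they have to be found in the camera images.
- station: Fixed stop station with a short belt conveyor behind it. Station: yellow box on a grey foot, 136 x 136 mm, flat top face 60 mm above the table, centred on the origin (on the table, under the button's axis). Conveyor: black belt between aluminium rails, along the station's y, 340 mm long, from 91 to 179 mm in the station's +x, belt 44 mm above the table. z is up.
- stop_press (a joint): How far the button is pushed in, m: 0 = out, 0.012 = hard stop. Pushing needs about 2.5 N at first and up to about 6 N before the hard stop; the catch snaps, with a dip in the resistance, at 8 to 10 mm, so push to the stop (10 N is plenty). The latched button then rests at about 9.5 mm; let go before it has latched, it springs back out.
- stop_twist (a joint): Turn of the button head, rad: 0 = rest, grows clockwise seen from above, hard stop at 1.0. A light spring (0.05 to 0.11 N m) turns it back to 0 when let go. The latched button lets go and pops out at 0.3 to 0.6 rad; a turn of 0.8 rad is always enough.
- stop_top (a point): Centre of the top of the red mushroom head, on the vertical axis; 120 mm above the table when out, about 110 mm when latched. The head is a red dome of 76 mm diameter, 30 mm tall, nearly flat over the middle 20 mm, with a 14 mm high upright rim; below it a green stem of 24 mm diameter. The head with its lugs measures 128 mm across. Its underside is 30 mm above the yellow face when out, about 20 mm when latched.
- lug_a (a point): Point in one of three equal red lugs that stick out level from the head's rim, 120 degrees apart. Each lug is a bar 16 mm wide (tangentially) and 18 mm tall (its underside level with the head's underside), reaching from the rim (38 mm) to 64 mm from the axis. This point lies mid width, mid height, 55 mm from the axis, and moves with the head. Lug a points along the station's +x at rest (towards the conveyor).
- lug_b (a point): The same point in the second lug, 120 degrees anticlockwise (seen from above) from lug a.
- lug_c (a point): The same point in the third lug, 240 degrees anticlockwise from lug a.
- push_sides: The halves of the three lugs that face anticlockwise (seen from above): the sides to push on to turn the head clockwise. Origin on the axis at the head's underside.
- back_sides: The other halves of the three lugs, that face clockwise. Touching both halves with the fingers at once counts as pinching. Origin on the axis at the head's underside.
- tape: Bystander: yellow roll of tape lying flat, 68 mm outside diameter, 18 mm tall; origin at the centre of its underside.
- meter: Bystander: red hand multimeter lying flat, 120 x 66 x 30 mm, grey screen and black dial on top; origin at the centre of its underside.
- driver: Bystander: screwdriver lying on the table, 170 mm long along its x, orange handle 26 mm thick towards its -x; origin at mid length, on the table.
- module: Bystander: blue block-shaped module, 45 x 60 x 35 mm, standing on the belt; origin at the centre of its underside.

How it is judged:
On the way, in this order (a step that is already met when the one before it is completed fails the run):
1. the button has been pushed in and stays latched with nothing touching the station (value of joint stop_press above 0.0075 m and contact force between each of the fingers, the arm and station below 0.3 N), for 0.2 s.
2. the latched head is being turned clockwise by a push on a lug (value of joint stop_press above 0.0065 m and value of joint stop_twist above 0.15 rad and contact force between the fingers and push_sides above 0.2 N).
3. the button has popped out (value of joint stop_press below 0.002 m), for 0.1 s.
At the end, for the whole second after the job is handed in: The button is out (pushed in by less than 1.5 mm) and its head has sprung back (within 0.1 rad of rest); the tape roll, meter, screwdriver and module lie within 20 mm of where they started (value of joint stop_press below 0.0015 m and value of joint stop_twist below 0.1 rad and distance of each of tape, meter, driver, module from where it was at the start of the episode below 0.02 m); the robot touches nothing.
It fails at once if a lug is pinched: the fingers press on both its sides at once (contact force between the fingers and push_sides above 1 N and contact force between the fingers and back_sides above 1 N).
It fails at once if a bystander is lifted, carried or knocked away (distance of any of tape, meter, driver, module from where it was at the start of the episode above 0.03 m).
It also fails if it takes over 45 s, if anything falls off the work surface, if the arm or the gripper's body presses on something with over 40 N, if the wrist force passes 120 N, or if a joint passes its speed limit or range.

## Working session

There is one attempt and no reset: what is moved stays moved. The work goes in short steps, Python scripts to look and compute and a tool call to move; the robot and the scene stay as the last step left them, time stands still between calls to the robot, and variables do not carry over. Pictures are saved under pics/ and viewed, about 8 in all and at most 12, crops included, and the job is handed in when it is done.

Besides the shell and the picture viewer there is one more tool, called after "Request:" as name(argument=value, ...), one argument or row to a line, values as JSON. jog_arm: Moves the arm, as the interface text tells. Its arguments: {"type":"object","properties":{"moves":{"type":"array","items":{"type":"object","properties":{"twist":{"type":"array","items":{"type":"number"}},"xyz":{"type":"array","items":{"type":"number"}},"grip":{"type":"number"}}}},"force":{"type":"number"}},"required":["moves"]}

```bash
mkdir -p pics
python3 - <<'E'
from cell import arm
import cv2,numpy as np
print(arm.observe(), arm.tips_ahead)
for n in("scene","side"):
    cv2.imwrite(f"pics/{n}0.png",arm.get_image(n)); print(n,arm.camera_params(n))
print(arm.camera_params("wrist"))
E
```

```text
{'clock': 0.0, 'joints': array([ 1.02238481,  0.43520342,  0.02499514,  1.57407573, -0.01159794,
        1.13401285, -0.0750995 ]), 'dq': array([ 0.00140348, -0.00168769,  0.00072618, -0.00077096,  0.00065478,
        0.00133607,  0.0002785 ]), 'joint_efforts': array([ 9.20089260e-04, -6.67841077e+01,  9.85518470e-01, -3.14460576e+01,
       -6.06235326e-02,  4.27929929e-02,  1.62381243e-04]), 'position': array([ 0.26919917, -0.56346564,  0.20916567]), 'ee_rot': array([-3.06245920e+00, -6.94033047e-01,  7.69532138e-04]), 'force': array([-0.37140699, -0.2050497 ,  0.34121012]), 'ft_torque': array([-0.01025966, -0.01067082,  0.05148756]), 'width': 0.9988875479825087} 0.011
scene {'mtx': array([[463.05775402,   0.        , 284.5204971 ],
       [  0.        , 463.05775402, 203.65527512],
       [  0.        ,   0.        ,   1.        ]]), 'k1': 0.04394703888299657, 'T': array([[ 0.81893677,  0.43172464, -0.37809576,  0.88801297],
       [ 0.5735813 , -0.5943624 ,  0.56368238, -0.4684957 ],
       [ 0.01862967, -0.67848889, -0.7343744 ,  0.72391853],
       [ 0.        ,  0.        ,  0
[... 320 characters left out ...]
1, -0.78397817,  0.56503293],
       [ 0.01927003, -0.81528456, -0.57873979,  0.50525902],
       [ 0.        ,  0.        ,  0.        ,  1.        ]])}
{'mtx': array([[332.42605554,   0.        , 283.80240036],
       [  0.        , 332.42605554, 209.70578461],
       [  0.        ,   0.        ,   1.        ]]), 'k1': -0.06335395401723569, 'T_tool_cam': array([[-2.36822447e-04, -9.52889861e-01, -3.03316429e-01,
         8.22759526e-02],
       [ 9.99999063e-01,  1.83324514e-04, -1.35670296e-03,
         6.99223306e-06],
       [ 1.34839383e-03, -3.03316466e-01,  9.52888925e-01,
        -1.74322959e-01],
       [ 0.00000000e+00,  0.00000000e+00,  0.00000000e+00,
         1.00000000e+00]])}
```

View pics/scene0.png

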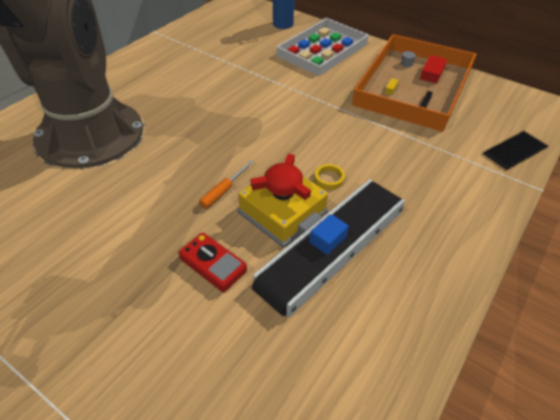

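View pics/side0.png

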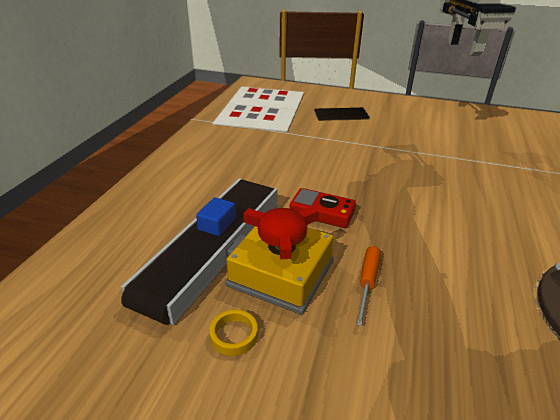

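The scene view shows the station near (283,200), with the meter at (212,260), the screwdriver at (225,187), the tape at (330,177) and the module at (329,233). The side view shows the button at (282,228). I'll enlarge both.

Run:
```python
import cv2,numpy as np
a=cv2.imread("pics/scene0.png")[140:250,225:350]; b=cv2.imread("pics/side0.png")[190:320,215:345]
a=cv2.resize(a,None,fx=3.2,fy=3.2,interpolation=2)
b=cv2.resize(b,None,fx=3,fy=3,interpolation=2)
h=max(a.shape[0],b.shape[0]); o=np.zeros((h,a.shape[1]+b.shape[1],3),np.uint8)
o[:a.shape[0],:a.shape[1]]=a;o[:b.shape[0],a.shape[1]:]=b
cv2.imwrite("pics/crop0.png",o);print(a.shape,b.shape)
```

```text
(352, 400, 3) (390, 390, 3)
```

View pics/crop0.png

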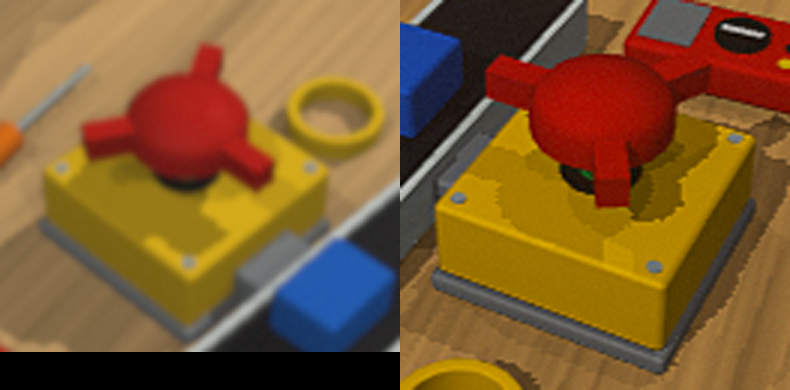

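```bash
cat > h.py <<'E'
from cell import arm
import numpy as np, cv2
from scipy.optimize import least_squares
from scipy.spatial.transform import Rotation as R
def proj(cp,T,P):
    q=(np.atleast_2d(P)-T[:3,3])@T[:3,:3]; s=q[:,:2]/q[:,2:]
    s=s*(1+cp["k1"]*(s**2).sum(1,keepdims=True))
    return s@cp["mtx"][:2,:2].T+cp["mtx"][:2,2]
def st(p,P): # station->world
    return R.from_euler("z",p[2]).apply(np.atleast_2d(P))+[p[0],p[1],0]
E
python3 - <<'E'
from h import *
sc=np.array([[43,175],[190,277],[328,172]])/3.2+[225,140]
sd=np.array([[36,205],[265,287],[355,140]])/3+[215,190]
c=lambda a,b:[.068*a,.068*b,.060]
A=[c(-1,-1),c(1,-1),c(1,1)];B=[c(1,1),c(-1,1),c(-1,-1)]
C,D=arm.camera_params("scene"),arm.camera_params("side")
f=lambda p:np.r_[(proj(C,C["T"],st(p,A))-sc).ravel(),(proj(D,D["T"],st(p,B))-sd).ravel()]
best=min((least_squares(f,[.6,-.1,y]) for y in np.arange(-3,3,1)),key=lambda r:r.cost)
print(best.x,best.fun.reshape(-1,2).round(1))
p=best.x
lug=lambda k,r=.064,z=.099:[r*np.cos(k*2*np.pi/3),r*np.sin(k*2*np.pi/3),z]
for k in range(3):
    print("lug",k,(proj(C,C["T"],st(p,lug(k)))-[225,140])*3.2,(proj(D,D["T"],st(p,lug(k)))-[215,190])*3+[400,0], st(p,lug(k,.055)))
def bp(cp,u,z):
    n=(np.array(u)-cp["mtx"][:2,2])/cp["mtx"][0,0]
    s=n/(1+cp["k1"]*(n@n)); d=cp["T"][:3,:3]@[*s,1];o=cp["T"][:3,3];return o+d*(z-o[2])/d[2]
for n,u,z in(("tape",(330,177),.01),("meter",(212,260),.03),("drvhandle",(203,204),.013),("drvtip",(251,163),.005),("module",(329,230),.079)):print(n,bp(C,u,z).round(3))
print(R.from_rotvec(arm.observe()["ee_rot"]).as_matrix().round(3))
E
```

```text
[ 0.52467501  0.06449531 -0.14289938] [[-4.3 -2.2]
 [-0.5  2.6]
 [ 2.9 -2.2]
 [-5.1  0.2]
 [ 1.1  1.6]
 [ 2.6 -3.6]]
lug 0 [[264.20240222 174.85604408]] [[490.50355902  74.66777043]] [[0.57911441 0.05666257 0.099     ]]
lug 1 [[208.02860998  53.38026551]] [[611.95414841 191.17654108]] [[0.50423867 0.11555759 0.099     ]]
lug 2 [[ 81.83991772 141.88762424]] [[697.96990051  67.04232764]] [[0.49067196 0.02126578 0.099     ]]
tape [0.556 0.205 0.01 ]
meter [ 0.504 -0.128  0.03 ]
drvhandle [ 0.386 -0.023  0.013]
drvtip [0.383 0.142 0.005]
module [0.658 0.021 0.079]
[[ 0.902  0.431 -0.001]
 [ 0.431 -0.902  0.001]
 [-0.    -0.001 -1.   ]]
```

```bash
cat >> h.py <<'E'
def rows(targets):
    "targets: (x,y,z,yaw deg of tool x); prints twist/xyz from present pose"
    o=arm.observe(); M=R.from_rotvec(o["ee_rot"])
    for x,y,z,a in targets:
        c,s=np.cos(np.radians(a)),np.sin(np.radians(a))
        G=R.from_matrix([[c,s,0],[s,-c,0],[0,0,-1]])
        print("twist",((M.inv()*G).as_rotvec(degrees=True)/10).round(3).tolist(),"xyz",(M.inv().apply(np.array([x,y,z])-o["position"])/.06).round(3).tolist())
E
python3 - <<'E'
from h import *
c,s=np.cos(np.radians(51.8)),np.sin(np.radians(51.8))
rows([(.525-.05*c,.064-.05*s,.25,51.8)])
E
```

```text
twist [-0.008, -0.001, -2.626] xyz [7.608, -7.231, -0.67]
```

Request:
jog_arm(
  moves=[
    {"twist": [0, 0, -0.6], "xyz": [1.5, -1.45, -0.67], "grip": 1},
    {"twist": [0, 0, -1.2], "xyz": [2.3, -2.2, -0.67], "grip": 1},
    {"twist": [0, 0, -1.6], "xyz": [3.0, -2.9, -0.67], "grip": 1},
    {"twist": [0, 0, -2.0], "xyz": [3.7, -3.5, -0.67], "grip": 1},
    {"twist": [0, 0, -2.6], "xyz": [4.4, -4.2, -0.67], "grip": 1},
  ],
)

```text
clock: 0.72
position: [0.3795, -0.2737, 0.2489]
ee_rot: [2.827, 1.37, 0.0]
force: [1.4, 0.4, -0.3]
width: 0.506
```

Run:
```python
from h import *
c,s=np.cos(np.radians(51.8)),np.sin(np.radians(51.8))
rows([(.525-.05*c,.064-.05*s,.25,51.8)])
```

```text
twist [0.002, 0.001, -0.009] xyz [5.087, -1.583, -0.02]
```

Request:
jog_arm(
  moves=[
    {"twist": [0, 0, 0], "xyz": [1.0, -0.3, 0], "grip": 1},
    {"twist": [0, 0, 0], "xyz": [2.0, -0.6, 0], "grip": 1},
    {"twist": [0, 0, 0], "xyz": [3.0, -0.9, 0], "grip": 1},
    {"twist": [0, 0, 0], "xyz": [4.0, -1.2, 0], "grip": 1},
    {"twist": [0, 0, 0], "xyz": [4.8, -1.5, 0], "grip": 1},
  ],
)

```text
clock: 1.35
position: [0.4881, 0.0082, 0.2487]
ee_rot: [-2.828, -1.367, -0.0]
force: [0.5, -0.7, -0.1]
width: 0.01
```

Request:
jog_arm(
  moves=[
    {"twist": [0, 0, 0], "xyz": [0.2, 0, 0], "grip": 1},
    {"twist": [0, 0, 0], "xyz": [0.2, 0, 0], "grip": 1},
  ],
)

```text
clock: 1.6
position: [0.4952, 0.0151, 0.2484]
ee_rot: [-2.828, -1.367, 0.001]
force: [0.1, -0.3, 0.7]
width: 0.003
```

Run:
```python
from h import *
import json
o=arm.observe();im=arm.get_image("wrist");print(o["position"],o["ee_rot"],o["width"],o["clock"])
T=np.eye(4);T[:3,:3]=R.from_rotvec(o["ee_rot"]).as_matrix();T[:3,3]=o["position"]
W=arm.camera_params("wrist");T=T@W["T_tool_cam"];np.save("T1.npy",T)
p=[.5247,.0645,-.1429]
cv2.imwrite("pics/w1raw.png",im)
big=cv2.resize(im,(784,588),interpolation=2)
q=proj(W,T,st(p,[[.068*a,.068*b,.06] for a,b in((1,1),(1,-1),(-1,-1),(-1,1))]+[[.064*np.cos(t),.064*np.sin(t),.099] for t in np.arange(3)*2*np.pi/3]+[[0,0,.12]]))
print(q*1.4)
for u in q*1.4: cv2.drawMarker(big,tuple(int(v) for v in u),(255,255,0),0,8,1)
cv2.imwrite("pics/w1.png",big)
```

```text
[0.49518053 0.01512085 0.24836841] [-2.82836581e+00 -1.36714155e+00  1.36511394e-03] 0.003220801224680724 1.6
[[422.07454339  48.39120899]
 [507.83069265 213.43176014]
 [359.00825426 296.93291849]
 [264.50163378 148.31838244]
 [470.10303727 135.90891346]
 [303.33688219 136.78195677]
 [388.00645949 275.51210096]
 [386.33840717 187.61800856]]
```

View pics/w1.png

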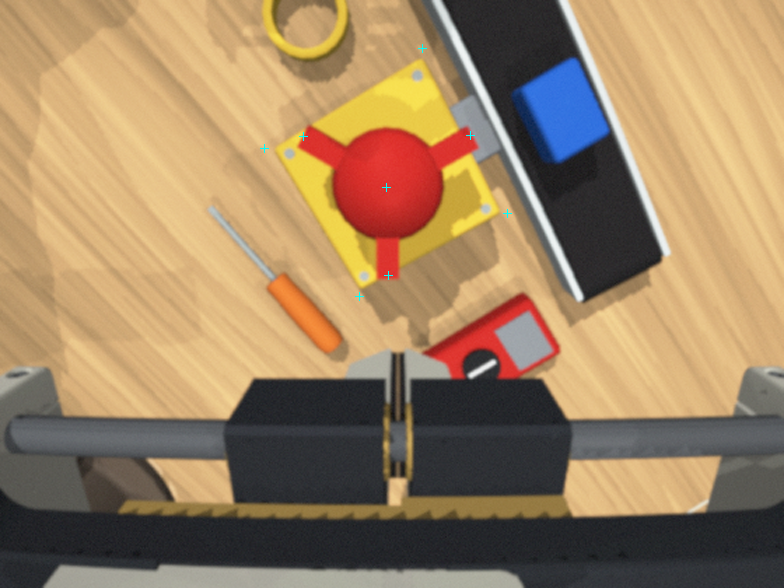

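The wrist view shows the station within about 2 mm of my predicted marks (button centre at about (387,185)), and the gripper is shut. Next I go above the button and press.

Run:
```python
from h import *
rows([(.525,.0645,.15,51.8),(.525,.0645,.116,51.8)])
```

```text
twist [-0.002, 0.007, -0.031] xyz [0.974, -0.131, 1.638]
twist [-0.002, 0.007, -0.031] xyz [0.975, -0.131, 2.205]
```

Request:
jog_arm(
  moves=[
    {"twist": [0, 0, 0], "xyz": [0.97, -0.13, 0.7], "grip": 1},
    {"twist": [0, 0, 0], "xyz": [0.97, -0.13, 1.4], "grip": 1},
    {"twist": [0, 0, 0], "xyz": [0.97, -0.13, 1.7], "grip": 1},
    {"twist": [0, 0, 0], "xyz": [0.97, -0.13, 1.8], "grip": 1},
    {"twist": [0, 0, 0], "xyz": [0.97, -0.13, 1.8], "grip": 1},
  ],
)

```text
clock: 2.28
position: [0.5254, 0.0643, 0.1411]
ee_rot: [2.83, 1.363, -0.0]
force: [-0.5, -0.7, -0.4]
width: 0.007
```

Request:
jog_arm(
  moves=[
    {"twist": [0, 0, 0], "xyz": [0, 0, 0.1], "grip": 1},
    {"twist": [0, 0, 0], "xyz": [0, 0, 0.18], "grip": 1},
    {"twist": [0, 0, 0], "xyz": [0, 0, 0.26], "grip": 1},
    {"twist": [0, 0, 0], "xyz": [0, 0, 0.3], "grip": 1},
    {"twist": [0, 0, 0], "xyz": [0, 0, 0.3], "grip": 1},
  ],
)

```text
clock: 2.9
position: [0.5252, 0.0656, 0.1226]
ee_rot: [-2.829, -1.366, 0.001]
force: [-0.2, 0.2, 0.2]
width: 0.006
```

Request:
jog_arm(
  moves=[
    {"twist": [0, 0, 0], "xyz": [0, 0, 0.04], "grip": 1},
    {"twist": [0, 0, 0], "xyz": [0, 0, 0.04], "grip": 1},
  ],
)

```text
clock: 3.15
position: [0.5252, 0.0656, 0.1203]
ee_rot: [2.829, 1.366, -0.0]
force: [-0.3, -0.2, -0.6]
width: 0.002
```

Request:
jog_arm(
  moves=[
    {"twist": [0, 0, 0], "xyz": [0, 0, 0.03], "grip": 1},
    {"twist": [0, 0, 0], "xyz": [0, 0, 0.03], "grip": 1},
  ],
)

```text
clock: 3.4
position: [0.5252, 0.0656, 0.1184]
ee_rot: [-2.829, -1.366, 0.0]
force: [0.8, 0.6, 0.2]
width: 0.007
```

Run:
```python
from h import *
im=arm.get_image("side")[150:320,200:370]
cv2.imwrite("pics/s2.png",cv2.resize(im,None,fx=3.4,fy=3.4,interpolation=2));print(arm.observe()["joint_efforts"],arm.observe()["force"])
```

```text
[-2.83859328e-03 -5.76753330e+01 -5.10512531e+00 -2.61216080e+01
 -3.30941461e-02 -6.78692618e-02 -6.03799737e-03] [ 0.49659978 -0.20487866  0.83579737]
```

View pics/s2.png

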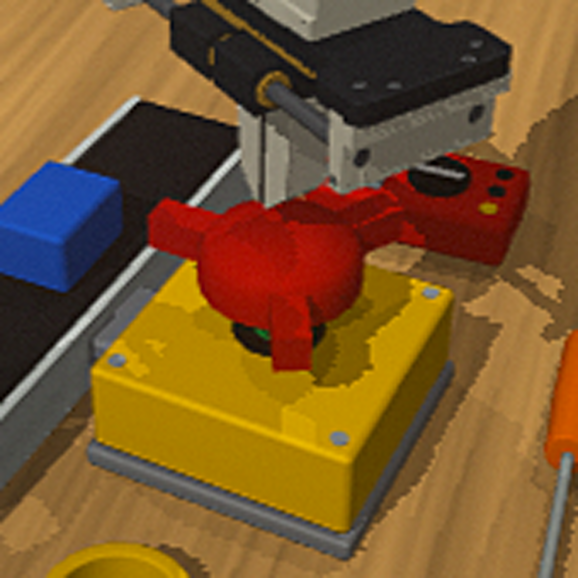

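Run:
```python
from h import *
D=arm.camera_params("side");o=arm.observe();print(o["position"])
M=R.from_rotvec(o["ee_rot"])
P=[o["position"]+M.apply([a,b,.011]) for a,b in((0,0),(.0095,.019),(.0095,-.019),(-.0095,.019),(-.0095,-.019))]+[[.525,.0645,.12],[.525,.0645,.108]]
print((proj(D,D["T"],P)-[200,150])*3.4)
```

```text
[0.52524704 0.06562239 0.11854728]
[[276.25524486 244.32581907]
 [235.21608888 230.03955774]
 [283.11452865 273.73657076]
 [269.7459688  216.41668535]
 [318.32459647 258.9723534 ]
 [278.02440395 220.67433761]
 [277.52469071 242.18289687]]
```

Run:
```python
from h import *
W=arm.camera_params("wrist")
T=W["T_tool_cam"]
P=[(a,b,z) for z in(.011,-.02) for a in (.0095,-.0095) for b in(.019,-.019)]+[(0,0,.011)]
q=proj(W,T,P)*1.4;print(q)
im=cv2.resize(arm.get_image("wrist"),(784,588),interpolation=2)
for u in q: cv2.drawMarker(im,tuple(int(v) for v in u),(255,255,0),0,8,1)
cv2.imwrite("pics/w2.png",im)
```

```text
[[442.57295551 324.65944647]
 [353.62943589 324.63963204]
 [441.25787659 364.89689026]
 [354.91910531 364.86983873]
 [450.31547337 355.82883167]
 [345.94575805 355.79840757]
 [448.46830566 401.64189812]
 [347.75966363 401.60230256]
 [398.09095009 345.10058264]]
```

View pics/w2.png

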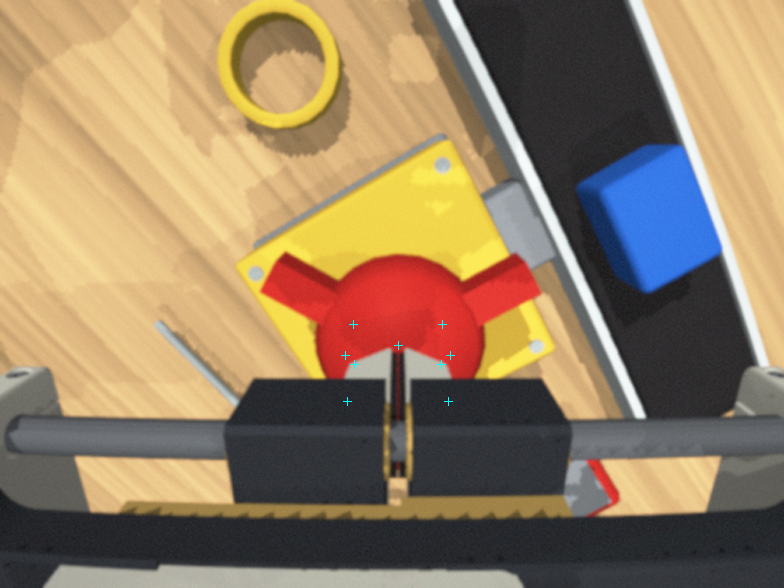

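The measured tips should already be 12 mm into the button, but there is no force. In both the side and wrist views the fingertips sit above an un-pressed head, so they are shorter than stated. I'll keep going down in small steps and watch the force.

Request:
jog_arm(
  moves=[
    {"twist": [0, 0, 0], "xyz": [0, 0, 0.07], "grip": 1},
    {"twist": [0, 0, 0], "xyz": [0, 0, 0.07], "grip": 1},
  ],
)

```text
clock: 3.75
position: [0.525, 0.0655, 0.114]
ee_rot: [-2.829, -1.366, 0.001]
force: [-0.4, -0.9, 0.0]
width: 0.001
```

Request:
jog_arm(
  moves=[
    {"twist": [0, 0, 0], "xyz": [0, 0, 0.05], "grip": 1},
    {"twist": [0, 0, 0], "xyz": [0, 0, 0.05], "grip": 1},
  ],
)

```text
clock: 4.0
position: [0.5252, 0.0656, 0.1111]
ee_rot: [-2.829, -1.366, 0.001]
force: [0.6, -0.2, -0.2]
width: 0.004
```

Request:
jog_arm(
  moves=[
    {"twist": [0, 0, 0], "xyz": [0, 0, 0.05], "grip": 1},
    {"twist": [0, 0, 0], "xyz": [0, 0, 0.05], "grip": 1},
  ],
)

```text
clock: 4.25
position: [0.5251, 0.0656, 0.1081]
ee_rot: [-2.829, -1.366, 0.001]
force: [0.3, -0.0, 0.0]
width: -0.0
```

Request:
jog_arm(
  moves=[
    {"twist": [0, 0, 0], "xyz": [0, 0, 0.05], "grip": 1},
    {"twist": [0, 0, 0], "xyz": [0, 0, 0.05], "grip": 1},
  ],
)

```text
clock: 4.5
position: [0.5251, 0.0656, 0.1051]
ee_rot: [-2.829, -1.366, 0.001]
force: [-0.5, -0.5, 0.6]
width: 0.004
```

Request:
jog_arm(
  moves=[
    {"twist": [0, 0, 0], "xyz": [0, 0, 0.05], "grip": 1},
    {"twist": [0, 0, 0], "xyz": [0, 0, 0.05], "grip": 1},
  ],
)

```text
clock: 4.75
position: [0.5255, 0.0657, 0.1024]
ee_rot: [2.829, 1.366, 0.001]
force: [-0.6, 0.2, 1.3]
width: 0.002
```

Request:
jog_arm(
  moves=[
    {"twist": [0, 0, 0], "xyz": [0, 0, 0.05], "grip": 1},
    {"twist": [0, 0, 0], "xyz": [0, 0, 0.05], "grip": 1},
  ],
)

```text
clock: 5.0
position: [0.5255, 0.0657, 0.0993]
ee_rot: [2.829, 1.366, 0.001]
force: [-0.4, -0.2, 2.2]
width: 0.003
```

Request:
jog_arm(
  moves=[
    {"twist": [0, 0, 0], "xyz": [0, 0, 0.05], "grip": 1},
    {"twist": [0, 0, 0], "xyz": [0, 0, 0.05], "grip": 1},
  ],
)

```text
clock: 5.25
position: [0.5254, 0.0657, 0.0962]
ee_rot: [2.829, 1.366, 0.0]
force: [0.9, -0.2, 3.7]
width: 0.005
```

Request:
jog_arm(
  moves=[
    {"twist": [0, 0, 0], "xyz": [0, 0, 0.05], "grip": 1},
    {"twist": [0, 0, 0], "xyz": [0, 0, 0.05], "grip": 1},
  ],
)

```text
clock: 5.5
position: [0.5255, 0.0657, 0.0933]
ee_rot: [2.829, 1.366, 0.0]
force: [0.3, 0.4, 3.5]
width: 0.005
```

Request:
jog_arm(
  moves=[
    {"twist": [0, 0, 0], "xyz": [0, 0, 0.03], "grip": 1},
    {"twist": [0, 0, 0], "xyz": [0, 0, 0.03], "grip": 1},
  ],
)

```text
clock: 5.75
position: [0.5254, 0.0656, 0.0916]
ee_rot: [2.829, 1.366, 0.0]
force: [0.1, 0.3, 4.9]
width: 0.005
```

Request:
jog_arm(
  moves=[
    {"twist": [0, 0, 0], "xyz": [0, 0, 0.03], "grip": 1},
    {"twist": [0, 0, 0], "xyz": [0, 0, 0.03], "grip": 1},
  ],
)

```text
clock: 6.0
position: [0.5259, 0.0658, 0.0913]
ee_rot: [2.828, 1.365, 0.002]
force: [-4.1, -0.6, 20.5]
width: 0.004
```

Hard stop reached at TCP z 0.0913, so the tips are really about 17 mm behind the TCP. I'll retreat and check the latch.

Request:
jog_arm(
  moves=[
    {"twist": [0, 0, 0], "xyz": [0, 0, -0.2], "grip": 1},
    {"twist": [0, 0, 0], "xyz": [0, 0, -0.8], "grip": 1},
    {"twist": [0, 0, 0], "xyz": [0, 0, -1.0], "grip": 1},
    {"twist": [0, 0, 0], "xyz": [0, 0, -1.0], "grip": 1},
    {"twist": [0, 0, 0], "xyz": [0, 0, -1.0], "grip": 1},
  ],
)

```text
clock: 6.62
position: [0.5245, 0.0653, 0.1487]
ee_rot: [-2.829, -1.365, 0.003]
force: [0.7, 0.2, 0.0]
width: 0.003
```

Run:
```python
from h import *
o=arm.observe();print(o["position"],o["force"],o["clock"])
a=cv2.imread("pics/side0.png")[180:320,210:350]
b=arm.get_image("side")[180:320,210:350]
cv2.imwrite("pics/s3.png",np.hstack([cv2.resize(i,None,fx=2.8,fy=2.8,interpolation=2) for i in(a,b)]))
# geometry: push positions, gap a-b then follow clockwise
```

```text
[0.52450483 0.06525544 0.14865845] [0.69365706 0.24521072 0.03548715] 6.625
```

View pics/s3.png

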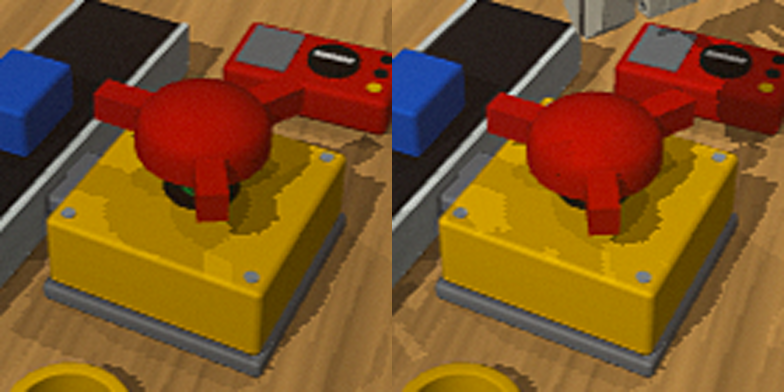

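The button has latched: the head sits lower with nothing touching it. Next I set up beside lug a, in the gap on its anticlockwise side.

```bash
cat >> h.py <<'E'
S=[.525,.065,-.1429]
def fing(th,g,z,l=.055):
    q=st([S[0],S[1],S[2]-th],[l,.027+g,0])[0]
    return (q[0],q[1],z,np.degrees(S[2]-th))
E
python3 - <<'E'
from h import *
rows([fing(0,.02,.15),fing(0,.02,.0695)])
D=arm.camera_params("side")
for z in(.1,.14,.18,.22): print(z,(proj(D,D["T"],[[.525-.62*.095,.065+.79*.095,z]])-[200,150])*3.4)
E
```

```text
twist [-0.002, 0.013, 5.972] xyz [1.14, 0.407, -0.026]
twist [-0.002, 0.013, 5.972] xyz [1.143, 0.409, 1.315]
0.1 [[362.98321622 394.26721178]]
0.14 [[368.39111767 318.07687135]]
0.18 [[374.26976832 235.39687759]]
0.22 [[380.68558901 145.3306927 ]]
```

Request:
jog_arm(
  moves=[
    {"twist": [0, 0, 1.0], "xyz": [0.4, 0.1, 0], "grip": 1},
    {"twist": [0, 0, 2.0], "xyz": [0.8, 0.2, 0], "grip": 1},
    {"twist": [0, 0, 3.0], "xyz": [1.14, 0.4, 0], "grip": 1},
    {"twist": [0, 0, 4.0], "xyz": [1.14, 0.4, 0], "grip": 1},
    {"twist": [0, 0, 5.0], "xyz": [1.14, 0.4, 0], "grip": 1},
  ],
)

```text
clock: 7.3
position: [0.5861, 0.1043, 0.1483]
ee_rot: [3.141, 0.034, -0.003]
force: [1.5, 0.7, -0.2]
width: 0.003
```

Request:
jog_arm(
  moves=[
    {"twist": [0, 0, 1.0], "xyz": [0, 0, 0], "grip": 1},
    {"twist": [0, 0, 1.0], "xyz": [0, 0, 0], "grip": 1},
  ],
)

```text
clock: 7.55
position: [0.586, 0.1042, 0.1487]
ee_rot: [3.132, -0.23, -0.002]
force: [1.0, -0.9, 0.2]
width: 0.001
```

Run:
```python
from h import *
rows([fing(0,.02,.15),fing(0,.02,.0675)]); print(arm.observe()["joints"].round(2))
```

```text
twist [0.006, 0.008, -0.02] xyz [0.003, 0.009, -0.021]
twist [0.006, 0.008, -0.02] xyz [0.005, 0.007, 1.354]
[-0.13  0.45 -0.19  1.71  0.1   0.99 -2.07]
```

Joint 7 would run out of range if I kept turning clockwise from here. I'll flip the tool by half a turn the other way, which gives the same finger geometry.

Request:
jog_arm(
  moves=[
    {"twist": [0, 0, -1], "xyz": [0, 0, 0], "grip": 1},
    {"twist": [0, 0, -2], "xyz": [0, 0, 0], "grip": 1},
    {"twist": [0, 0, -3], "xyz": [0, 0, 0], "grip": 1},
    {"twist": [0, 0, -4], "xyz": [0, 0, 0], "grip": 1},
    {"twist": [0, 0, -5], "xyz": [0, 0, 0], "grip": 1},
  ],
)

```text
clock: 8.18
position: [0.5863, 0.1041, 0.1492]
ee_rot: [-2.931, -1.129, 0.001]
force: [0.3, -0.3, -0.5]
width: 0.006
```

Request:
jog_arm(
  moves=[
    {"twist": [0, 0, -1], "xyz": [0, 0, 0], "grip": 1},
    {"twist": [0, 0, -2], "xyz": [0, 0, 0], "grip": 1},
    {"twist": [0, 0, -3], "xyz": [0, 0, 0], "grip": 1},
    {"twist": [0, 0, -4], "xyz": [0, 0, 0], "grip": 1},
    {"twist": [0, 0, -5], "xyz": [0, 0, 0], "grip": 1},
  ],
)

```text
clock: 8.8
position: [0.5864, 0.104, 0.1493]
ee_rot: [-2.179, -2.262, 0.001]
force: [0.4, 0.3, -0.1]
width: 0.005
```

Request:
jog_arm(
  moves=[
    {"twist": [0, 0, -1], "xyz": [0, 0, 0], "grip": 1},
    {"twist": [0, 0, -2], "xyz": [0, 0, 0], "grip": 1},
    {"twist": [0, 0, -3], "xyz": [0, 0, 0], "grip": 1},
    {"twist": [0, 0, -4], "xyz": [0, 0, 0], "grip": 1},
    {"twist": [0, 0, -5], "xyz": [0, 0, 0], "grip": 1},
  ],
)

```text
clock: 9.43
position: [0.5865, 0.104, 0.1493]
ee_rot: [-1.019, -2.971, 0.0]
force: [-0.2, 0.0, -0.3]
width: 0.005
```

Request:
jog_arm(
  moves=[
    {"twist": [0, 0, -1], "xyz": [0, 0, 0], "grip": 1},
    {"twist": [0, 0, -2], "xyz": [0, 0, 0], "grip": 1},
    {"twist": [0, 0, -3], "xyz": [0, 0, 0], "grip": 1},
    {"twist": [0, 0, -3], "xyz": [0, 0, 0], "grip": 1},
  ],
)

```text
clock: 9.93
position: [0.5865, 0.1039, 0.1492]
ee_rot: [-0.229, -3.132, -0.001]
force: [0.3, 0.2, -0.6]
width: 0.004
```

```bash
sed -i 's/np.degrees(S\[2\]-th))/180+np.degrees(S[2]-th))/' h.py
python3 - <<'E'
from h import *
rows([fing(0,.02,.15),fing(0,.02,.0675)]); print(arm.observe()["joints"].round(2))
E
```

```text
twist [0.002, -0.006, -0.016] xyz [0.005, -0.005, -0.014]
twist [0.002, -0.006, -0.016] xyz [0.004, -0.005, 1.361]
[ 0.35  0.62 -0.94  1.67  0.55  1.14  0.68]
```

Request:
jog_arm(
  moves=[
    {"twist": [0, 0, 0], "xyz": [0, 0, 0.6], "grip": 1},
    {"twist": [0, 0, 0], "xyz": [0, 0, 1.1], "grip": 1},
    {"twist": [0, 0, 0], "xyz": [0, 0, 1.36], "grip": 1},
    {"twist": [0, 0, 0], "xyz": [0, 0, 1.36], "grip": 1},
  ],
)

```text
clock: 10.42
position: [0.5861, 0.1041, 0.0675]
ee_rot: [-0.233, -3.131, 0.001]
force: [0.1, 0.2, 0.1]
width: 0.005
```

Run:
```python
from h import *
rows([fing(0,g,.0675) for g in(.02,.01,.003)]+[fing(t,0,.0675) for t in(.05,.15,.25,.35,.45,.55,.65,.75,.85)]); print(arm.observe()["joints"].round(2))
a,b=[arm.get_image(n)for n in("scene","side")]
cv2.imwrite("pics/t.png",np.hstack([cv2.resize(i,(392,392),interpolation=2) for i in(a[130:250,235:355],b[180:310,210:340])]))
```

```text
twist [-0.003, -0.009, -0.031] xyz [-0.001, -0.007, -0.0]
twist [-0.003, -0.009, -0.031] xyz [-0.002, -0.174, -0.0]
twist [-0.003, -0.009, -0.031] xyz [-0.003, -0.29, -0.0]
twist [-0.003, -0.009, 0.255] xyz [-0.025, -0.387, -0.0]
twist [-0.004, -0.008, 0.828] xyz [-0.061, -0.482, -0.0]
twist [-0.004, -0.008, 1.401] xyz [-0.087, -0.581, -0.0]
twist [-0.005, -0.008, 1.974] xyz [-0.104, -0.681, -0.0]
twist [-0.005, -0.008, 2.547] xyz [-0.11, -0.783, -0.0]
twist [-0.005, -0.008, 3.12] xyz [-0.106, -0.885, 0.0]
twist [-0.006, -0.007, 3.693] xyz [-0.092, -0.986, 0.0]
twist [-0.006, -0.007, 4.266] xyz [-0.068, -1.086, 0.0]
twist [-0.007, -0.007, 4.839] xyz [-0.034, -1.182, 0.0]
[ 0.31  0.71 -0.88  1.75  0.64  1.    0.61]
```

View pics/t.png

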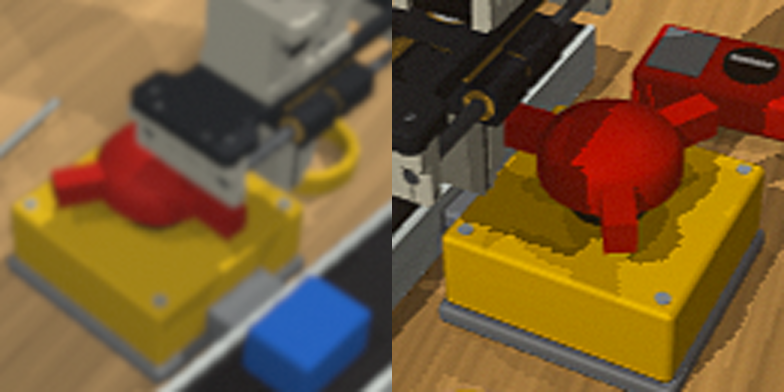

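The fingers stand upright in the gap beside lug a, clear of it, and the button is still latched. Now I push.

Request:
jog_arm(
  moves=[
    {"twist": [0, 0, 0], "xyz": [0, -0.17, 0], "grip": 1},
    {"twist": [0, 0, 0], "xyz": [0, -0.29, 0], "grip": 1},
    {"twist": [0, 0, 0.25], "xyz": [-0.025, -0.39, 0], "grip": 1},
    {"twist": [0, 0, 0.8], "xyz": [-0.06, -0.48, 0], "grip": 1},
    {"twist": [0, 0, 1.4], "xyz": [-0.09, -0.58, 0], "grip": 1},
  ],
)

```text
clock: 11.15
position: [0.5871, 0.069, 0.0685]
ee_rot: [0.62, 3.079, 0.001]
force: [-0.2, 1.9, -0.4]
width: 0.006
```

Run:
```python
from h import *
rows([fing(t,0,.0675) for t in(.25,.35,.45,.55,.65,.75,.85)]); print(arm.observe()["joints"].round(2),arm.observe()["force"],arm.observe()["ft_torque"])
```

```text
twist [0.005, 0.001, -0.026] xyz [0.014, -0.007, 0.016]
twist [0.005, 0.0, 0.547] xyz [-0.027, -0.101, 0.016]
twist [0.005, 0.0, 1.12] xyz [-0.058, -0.198, 0.016]
twist [0.005, -0.0, 1.693] xyz [-0.08, -0.298, 0.016]
twist [0.005, -0.0, 2.266] xyz [-0.091, -0.399, 0.016]
twist [0.005, -0.001, 2.839] xyz [-0.092, -0.501, 0.015]
twist [0.005, -0.001, 3.412] xyz [-0.083, -0.603, 0.015]
[ 0.34  0.68 -0.82  1.76  0.59  0.97  0.45] [-0.19882011  1.86952243 -0.36260361] [ 0.39575249 -0.11186623 -0.03923397]
```

Contact: about 1.9 N sideways on the lug. I keep turning.

Request:
jog_arm(
  moves=[
    {"twist": [0, 0, 0.55], "xyz": [-0.03, -0.1, 0], "grip": 1},
    {"twist": [0, 0, 1.1], "xyz": [-0.06, -0.2, 0], "grip": 1},
    {"twist": [0, 0, 1.7], "xyz": [-0.08, -0.3, 0], "grip": 1},
    {"twist": [0, 0, 2.25], "xyz": [-0.09, -0.4, 0], "grip": 1},
    {"twist": [0, 0, 2.85], "xyz": [-0.09, -0.5, 0], "grip": 1},
  ],
)

```text
clock: 11.78
position: [0.5812, 0.0389, 0.0687]
ee_rot: [1.359, 2.831, 0.002]
force: [1.5, 0.2, 0.6]
width: 0.005
```

Run:
```python
from h import *
rows([fing(t,0,.0675) for t in(.75,.82)]+[fing(.75,.03,.0675)]); print(arm.observe()["joints"].round(2),arm.observe()["force"],arm.observe()["ft_torque"])
b=arm.get_image("side");a=cv2.imread("pics/side0.png")
cv2.imwrite("pics/t2.png",np.hstack([cv2.resize(i[180:310,210:340],(392,392),interpolation=2) for i in(a,b)]))
```

```text
twist [0.01, 0.004, -0.012] xyz [0.01, -0.007, 0.02]
twist [0.01, 0.004, 0.389] xyz [-0.02, -0.072, 0.02]
twist [0.01, 0.004, -0.012] xyz [0.011, 0.493, 0.021]
[ 0.32  0.63 -0.7   1.79  0.5   0.91  0.07] [1.54002839 0.20239601 0.62012105] [ 0.10665295 -0.53067698  0.07649072]
```

View pics/t2.png

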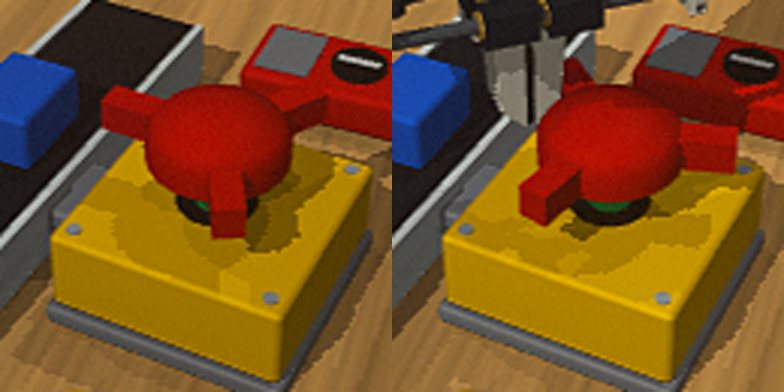

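The head is turned by about 0.75 rad and has popped out, with the green stem visible. I'll back off along the same arc so the head springs back, then rise.

Run:
```python
from h import *
rows([fing(t,g,.0675) for t,g in((.6,.004),(.45,.008),(.3,.012),(.15,.016),(0,.022))])
```

```text
twist [0.006, 0.005, -0.904] xyz [0.105, 0.203, 0.019]
twist [0.005, 0.006, -1.764] xyz [0.232, 0.382, 0.019]
twist [0.005, 0.006, -2.623] xyz [0.394, 0.537, 0.019]
twist [0.004, 0.007, -3.482] xyz [0.586, 0.66, 0.019]
twist [0.004, 0.007, -4.342] xyz [0.825, 0.772, 0.019]
```

Request:
jog_arm(
  moves=[
    {"twist": [0, 0, -0.9], "xyz": [0.1, 0.2, 0], "grip": 1},
    {"twist": [0, 0, -1.75], "xyz": [0.23, 0.38, 0], "grip": 1},
    {"twist": [0, 0, -2.6], "xyz": [0.4, 0.54, 0], "grip": 1},
    {"twist": [0, 0, -3.5], "xyz": [0.59, 0.66, 0], "grip": 1},
    {"twist": [0, 0, -4.35], "xyz": [0.83, 0.77, 0], "grip": 1},
  ],
)

```text
clock: 12.45
position: [0.585, 0.107, 0.0682]
ee_rot: [0.197, 3.135, -0.0]
force: [0.1, 0.5, 0.3]
width: 0.006
```

Request:
jog_arm(
  moves=[
    {"twist": [0, 0, 0], "xyz": [0, 0, 0], "grip": 1},
    {"twist": [0, 0, 0], "xyz": [0, 0, -0.8], "grip": 1},
    {"twist": [0, 0, 0], "xyz": [0, 0, -1.7], "grip": 1},
    {"twist": [0, 0, 0], "xyz": [0, 0, -2.5], "grip": 1},
    {"twist": [0, 0, 0], "xyz": [0, 0, -2.5], "grip": 1},
  ],
)

```text
clock: 13.08
position: [0.587, 0.1074, 0.2223]
ee_rot: [0.211, 3.128, 0.003]
force: [0.3, -0.2, 0.0]
width: 0.007
```

Run:
```python
from h import *
o=arm.observe();print(o["position"],o["force"],o["clock"])
b=arm.get_image("side");a=cv2.imread("pics/side0.png")
cv2.imwrite("pics/t3.png",np.hstack([cv2.resize(i[170:360,115:390],(399,276),interpolation=2) for i in(a,b)]))
```

```text
[0.58695128 0.10738523 0.22227443] [ 0.33703681 -0.15424291  0.03681196] 13.075
```

View pics/t3.png

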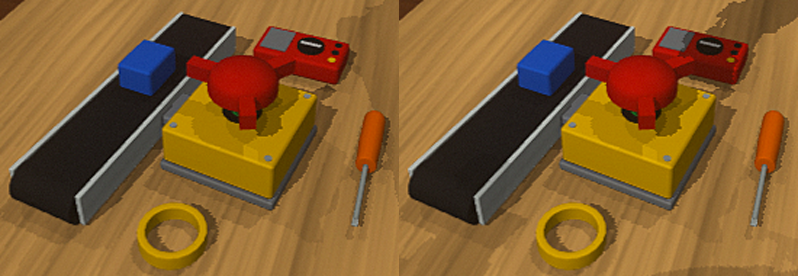

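The button is out, its lugs are back in their starting directions, and the bystanders look the same as in the first picture. Handing in.

```bash
python3 -c "
from cell import arm
print(arm.sign_off())"
```

```text
the job is handed in; nothing more can be done
None
```

I tested the stop button and handed the job in at about 13 s of the 45 s allowed; the hand-in reports no verdict.

- **Press:** I pushed the button to its hard stop with the closed fingertips. I let go only once the force had jumped to about 20 N, more than the 10 N you said is plenty. The side picture then showed the head staying down with nothing touching it.
- **Turn:** I pushed the anticlockwise side of lug a with the outer face of the closed fingers, so a pinch was not possible. Force on the lug was about 2 N, and at about 0.75 rad the picture showed the head popped out.
- **Release:** I followed the lug back and rose clear.
- **Last checks:** The final picture shows the button out and the lugs back in their starting directions. The tape, meter, screwdriver and module look unmoved beside the first picture. The measured force was near zero (about 0.4 N). I judged all of this by eye and did not measure the joints or the distances.
- **Disagreement:** `arm.tips_ahead` gives the fingertips as 11 mm ahead of the TCP. Contact and the pictures put them about 17 mm behind it, and I used the measured value for the push.

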